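# Find the tin with the die by its weight

## Robot

A 7-joint arm with a two-finger parallel gripper is mounted at the origin on the work surface. World frame = base frame: x ahead of the robot, y to its left, z up, the work surface at z = 0. Lengths are in m, angles in rad, forces in N, time in s.
With the tool pointing down it reaches from about 0.425 to 0.925 m from the base axis. Payload 6.8 kg.
Tool frame: the origin (TCP) lies at the very end of the fingers, on their centre line; the grasp point (between the pads) lies 19 mm behind it; z points along the fingers, y is the line along which they close (so a half turn about z gives the same grasp; the last joint's range is limited). The gripper opens to 85 mm and grips with 20 to 120 N. Pads are 22 mm wide; open, the fingers measure 114 mm over their backs; the gripper's body (76 mm by 85 mm) begins 54 mm behind the grasp point. The pads swing forward as they close: fully open they stand 13 mm farther back than shut.
Start: joints at [1.169, 0.477, 0.022, 1.555, -0.011, 1.109, -0.083], TCP at [0.195, -0.646, 0.231] pointing down, gripper open.
Joint ranges: [-2.96, 2.96], [-0.34, 2.1], [-1.41, 1.46], [0.24, 2.44], [-1.37, 4.51], [0.17, 1.92], [-2.96, 2.96]. Speed limits (rad/s): [2.39, 2.39, 3.14, 3.14, 3.14, 3.14, 3.14].

## Interface

Orientations are given as a rotation vector (axis times angle).
In Python, from bench import r gives the robot as it stands. The module is installed in compiled form; this text tells all that it offers.
- The arm moves only by the tool servo_tool, never from a script. Its argument "commands" is a list of rows, each a list of 7 numbers: the turn, a rotation vector about the world's x, y, z in degrees, then the shift along the world's x, y, z in mm, then the closure, from 0 (fully open) to 1 (shut). A call has 1 to 5 rows; each row is the pose to reach, as a shift and turn from the pose commanded when the call began; what a row does not reach only later rows make up. A row lasts 1/12 s, in which the tool goes at most 41.7 mm and 7.16 degrees, less where a joint would pass 70% of its speed; a pose out of reach is approached as far as the arm can. A call with a gripper value outside its range is refused whole. The fingers move at their own pace and stop on an object; "force" is the grip in N (left out, the last holds). Time passes only in rows, so rows that repeat a pose let the fingers close. It gives the time, the measured TCP pose, the force, the opening and the grip force at its end, in the units of the state.
- r.get_obs(): the state, without advancing time (a new reading comes with each control period).
- r.grab_frame(name): name is "side" or "top"; returns (picture, depth): 420x560x3 uint8, blue, green, red; 420x560 float32, m along the optical axis (not along the pixel's ray), 0 where there is no reading.
- r.camera_info(name): a dict with "vertical_fov" (degrees; the focal length in pixels is half the picture's height over the tangent of half this angle, whatever the lens; pixels are square), "cx", "cy" (the principal point, pixels), "cam_to_world" (4x4, takes a point from camera to world coordinates). Camera axes: x right, y up, looking along -z (the intrinsics and any distortion apply to the point x, -y, -z); pixel columns grow to the right and rows downward; lengths in m; the calibration is good to about 2 mm. A picture is of the moment at which its call begins. camera_info takes no time and is no camera call.
- r.hand_in(): hands the job in; it is judged then, once.
The state is a dict: "clock": time; "joints": joint angles; "qvel": joint speeds; "tau": joint torques, N m; "tcp_pos": TCP position; "orientation": TCP orientation; "contact_force": force on the tool from outside, world axes, zero at the start; "moment": the same for the moment, N m; "grip_width": finger opening in m; "gripper_force": force on a finger pad.
Only numpy, scipy, OpenCV 4.12 (cv2) and the standard library are available. Lean on these libraries where they do the work, as an engineer would, in place of code of your own. Each camera call takes 0.05 s, during which the arm holds its last target. There are 200 camera calls.

## Task

Three closed tins that look alike stand on the rubber mat; one holds a heavy steel punch die, the other two are empty. Find the heavy tin by feel and stand it upright in the wooden tray, flat on the tray's floor, and leave the two empty tins standing upright on the mat. Set tins down rather than dropping them, and leave the hammer, the thread and the shoe last where they are.

Things in the scene. Friction and masses are not known exactly. Their poses are not given: they have to be found in the camera images.
- tin_a: one of three identical closed metal tins with fixed lid and blank paper labels: 60 (its x) x 52 (its y) x 66 mm tall, origin at the centre of its underside, z up. Which one holds the steel die cannot be seen and changes from start to start. Empty about 0.1 kg, with the die about 0.6 kg (both vary by some 15 %); the die has 2 to 6 mm of play inside. Grip it by its side walls.
- tin_b: one of three identical closed metal tins with fixed lid and blank paper labels: 60 (its x) x 52 (its y) x 66 mm tall, origin at the centre of its underside, z up. Which one holds the steel die cannot be seen and changes from start to start. Empty about 0.1 kg, with the die about 0.6 kg (both vary by some 15 %); the die has 2 to 6 mm of play inside. Grip it by its side walls.
- tin_c: one of three identical closed metal tins with fixed lid and blank paper labels: 60 (its x) x 52 (its y) x 66 mm tall, origin at the centre of its underside, z up. Which one holds the steel die cannot be seen and changes from start to start. Empty about 0.1 kg, with the die about 0.6 kg (both vary by some 15 %); the die has 2 to 6 mm of play inside. Grip it by its side walls.
- mat: square black rubber mat, 280 x 280 x 4 mm, fixed to the bench; the tins stand on it, about 110 mm or more between centres. Origin at the centre of its underside, sides along its x and y
- tray: shallow wooden tray fixed to the bench, outside 170 (its x) x 150 (its y) x 14 mm high, walls and floor 4 mm thick, so its inner floor is 4 mm above its origin (the centre of its underside) and measures 162 x 142 mm
- hammer: hammer lying on the bench beyond the work, a bystander; origin about its middle, handle along its -x
- thread: white cone of thread standing on the bench, a bystander; 60 mm across the foot, 82 mm tall, origin at the centre of its underside
- last: grey plastic shoe last standing on its sole, a bystander; about 215 (its x, toe to +x) x 74 x 90 mm, origin under its middle
Not all that is in view belongs to the job. Leave any blue look-alike of the tin_a alone.

How it is judged:
By the outcome, as a careful person would: the job done as asked, in the order asked, and still so for the second after the job is handed in, with the robot touching nothing.
It also fails if it takes over 67 s, if anything falls off the work surface, if the arm or the gripper's body presses on something with over 40 N, if the wrist force passes 120 N, or if a joint passes its speed limit or range.

## Working session

There is one attempt and no reset: what is moved stays moved. The work goes in short steps, Python scripts to look and compute and a tool call to move; the robot and the scene stay as the last step left them, time stands still between calls to the robot, and variables do not carry over. Pictures are saved under pics/ and viewed, at most 10 in all, crops included, and the job is handed in when it is done.

Besides the shell and the picture viewer there is one more tool, called after ">>>" by a JSON object that holds its "op" and its "data", one argument or row to a line. servo_tool: Moves the arm, as the interface text tells. Its arguments: {"type":"object","properties":{"commands":{"type":"array"},"force":{"type":"number"}},"required":["commands"]}

```bash
mkdir -p pics; cat > h.py <<'E'
import numpy as np,cv2
from bench import r
def grab(n,tag):
    im,d=r.grab_frame(n); cv2.imwrite(f'pics/{tag}.png',im); np.save(f'pics/{tag}.npy',d); return im,d
def pts(n,d):
    c=r.camera_info(n); f=210/np.tan(np.radians(c['vertical_fov'])/2)
    v,u=np.mgrid[0:420,0:560]; T=np.array(c['cam_to_world'])
    P=np.stack([(u-c['cx'])/f*d,-(v-c['cy'])/f*d,-d],-1)
    return P@T[:3,:3].T+T[:3,3]
E
python3 - <<'E'
from h import *
for n in('top','side'):
    grab(n,n+'0'); print(n,r.camera_info(n))
a=cv2.imread('pics/top0.png');print(r.get_obs())
E
```

```text
top {'vertical_fov': 50.90119251779197, 'cx': 273.37575506193366, 'cy': 214.94447048201118, 'cam_to_world': array([[ 0.01643064,  0.98588508, -0.16661523,  0.31002335],
       [-0.99959531,  0.01232637, -0.02563753, -0.03226202],
       [-0.0232219 ,  0.16696904,  0.98568863,  1.20268128],
       [ 0.        ,  0.        ,  0.        ,  1.        ]])}
side {'vertical_fov': 45.49164503442856, 'cx': 282.1854763933964, 'cy': 204.86264586219477, 'cam_to_world': array([[-0.73397127,  0.45153452, -0.50734874, -0.19315454],
       [-0.67900777, -0.50468335,  0.5331446 ,  0.74861414],
       [-0.01531727,  0.73580656,  0.67701853,  1.0114706 ],
       [ 0.        ,  0.        ,  0.        ,  1.        ]])}
{'clock': 0.1, 'joints': array([ 1.16887135,  0.47773033,  0.02233598,  1.55633517, -0.01149685,
        1.10929422, -0.08307407]), 'qvel': array([ 0.00063937, -0.00106534,  0.00083145, -0.00416701,  0.00069842,
        0.00019367,  0.00030234]), 'tau': array([ 4.90635139e-03, -5.97755992e+01,  1.61393467e+00, -2.81950861e+01,
        1.28806583e-02,  5.03726013e-03, -5.71667010e-05]), 'tcp_pos': array([ 0.19533167, -0.64557125,  0.23042152]), 'orientation': array([-3.10615594e+00, -4.59729598e-01,  5.60602318e-04]), 'contact_force': array([ 0.05815582, -0.04891517,  0.31092517]), 'moment': array([0.05396607, 0.00437982, 0.03049468]), 'gripper_force': 0.0, 'grip_width': 0.08512016948222381}
```

View pics/top0.png

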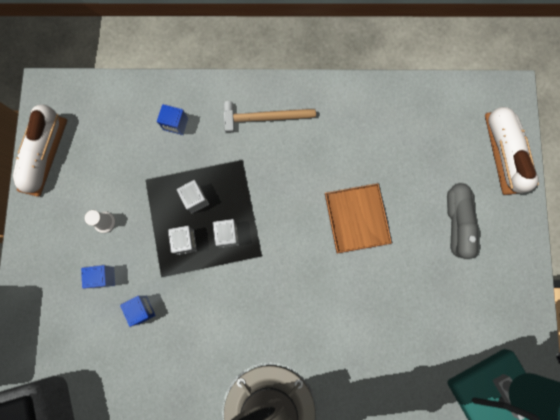

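View pics/side0.png

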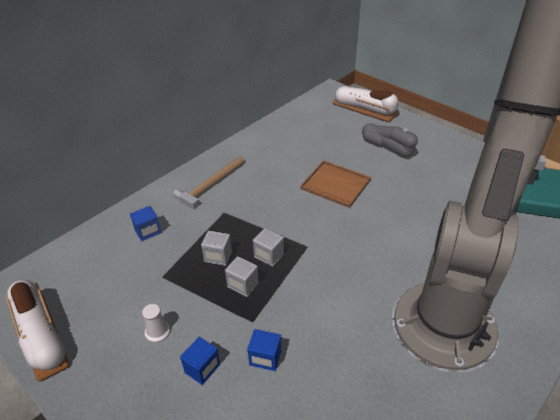

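The top view shows three white tins on the black mat at about (191,195), (180,240) and (225,232), and the tray at (358,218). The side view agrees. Things that could be taken for a tin are the blue look-alikes at (171,118), (96,276) and (137,310), and the white thread cone at (98,220). I choose the three white ones on the mat.

```bash
python3 - <<'E'
from h import *
im=cv2.imread('pics/top0.png');d=np.load('pics/top0.npy');P=pts('top',d)
cv2.imwrite('pics/crop.png',cv2.resize(im[150:290,130:400],None,fx=2.9,fy=2.9,interpolation=cv2.INTER_CUBIC))
def rect(m,name):
    xy=(P[m][:,:2]*1000).astype(np.float32); (c,s,a)=cv2.minAreaRect(xy)
    print(name,m.sum(),'z',np.round(np.median(P[m][:,2])*1000,1),'c',np.round(c,1),'size',np.round(s,1),'ang',round(a,1))
hsv=cv2.cvtColor(im,cv2.COLOR_BGR2HSV)
z=P[...,2]
roi=np.zeros(z.shape,bool);roi[165:270,150:255]=1
m=(roi&(z>.06)&(z<.085)).astype(np.uint8)
n,l,st,ce=cv2.connectedComponentsWithStats(m)
for i in range(1,n):
    if st[i,4]>100: print(ce[i]);rect(l==i,'tin')
roi[:]=0;roi[150:290,140:270]=1
rect(cv2.erode((roi&(hsv[...,2]<50)).astype(np.uint8),np.ones((2,2)))>0,'mat')
roi[:]=0;roi[170:265,315:405]=1
rect(cv2.morphologyEx((roi&(hsv[...,1]>100)).astype(np.uint8),cv2.MORPH_OPEN,np.ones((3,3)))>0,'tray')
# side view check
im=cv2.imread('pics/side0.png');P=pts('side',np.load('pics/side0.npy'));z=P[...,2]
m=((z>.062)&(z<.078)).astype(np.uint8);m[:220]=0;m[300:]=0;m[:,:190]=0;m[:,300:]=0
n,l,st,ce=cv2.connectedComponentsWithStats(m)
for i in range(1,n):
    if st[i,4]>100: print(ce[i]);rect(l==i,'tin side')
hsv=cv2.cvtColor(im,cv2.COLOR_BGR2HSV)
m=(hsv[...,1]>100);m[:155]=0;m[210:]=0;m[:,:290]=0;m[:,380:]=0
rect(cv2.morphologyEx(m.astype(np.uint8),cv2.MORPH_OPEN,np.ones((3,3)))>0,'tray side')
from scipy.spatial.transform import Rotation as R
print(R.from_rotvec(r.get_obs()['orientation']).as_matrix().round(3))
E
```

```text
[190.63803681 193.9795501 ]
tin 489 z 71.1 c [555.6 216.9] size [63.6 54.6] ang 29.4
[224.53267327 231.74257426]
tin 505 z 71.3 c [456.3 123.5] size [62.8 54.4] ang 8.6
[180.14230019 238.63547758]
tin 513 z 71.5 c [436.5 239.1] size [62.7 55.3] ang 10.2
mat 4254 z 4.3 c [441.  171.1] size [381.3 297.9] ang 19.2
tray 3366 z 4.5 c [ 471.2 -152.1] size [193.7 352. ] ang 24.5
[268.07785888 238.95377129]
tin side 411 z 70.4 c [453.7 125.6] size [65.4 55.7] ang 9.2
[215.51589242 239.83129584]
tin side 409 z 70.4 c [552.8 218.4] size [63.9 58.8] ang 29.3
[241.21030928 268.25360825]
tin side 485 z 70.5 c [433.8 239.1] size [65.  57.4] ang 10.6
tray side 1772 z 3.6 c [225.8 243. ] size [ 202.1 1297.7] ang 30.8
[[ 0.957  0.29  -0.001]
 [ 0.29  -0.957  0.002]
 [-0.    -0.002 -1.   ]]
```

View pics/crop.png

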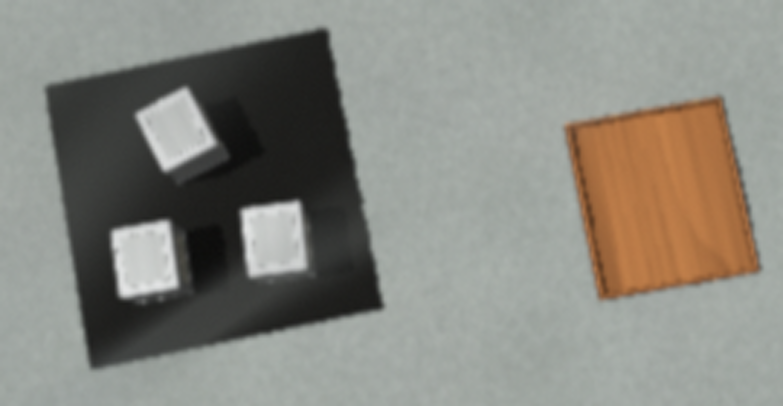

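The crop confirms three white tins with plain lids on the mat. My tray mask picked up stray pixels, so I'll redo it with the largest contour while the arm starts its transit.

```bash
python3 - <<'E'
from h import *
for n,(y0,y1,x0,x1) in (('top',(170,265,315,405)),('side',(155,210,290,380))):
    im=cv2.imread(f'pics/{n}0.png');P=pts(n,np.load(f'pics/{n}0.npy'))
    m=np.zeros((420,560),np.uint8);s=cv2.cvtColor(im,cv2.COLOR_BGR2HSV)
    m[y0:y1,x0:x1]=(s[y0:y1,x0:x1,1]>100)&(s[y0:y1,x0:x1,0]<25)
    m=cv2.morphologyEx(m,cv2.MORPH_OPEN,np.ones((3,3)))
    k,l,st,_=cv2.connectedComponentsWithStats(m);i=1+st[1:,4].argmax();w=(l==i)&(np.load(f'pics/{n}0.npy')>0)
    xy=(P[w][:,:2]*1000).astype(np.float32);print(n,st[i],cv2.minAreaRect(xy),np.percentile(P[w][:,2],[2,50,98]))
E
```

```text
top [ 326  184   65   69 3366] ((507.34613037109375, -232.0509033203125), (167.64195251464844, 153.42691040039062), 11.03672981262207) [-0.00057517  0.00446517  0.01549293]
side [ 301  162   69   45 1772] ((505.6436767578125, -230.2417755126953), (170.79457092285156, 161.9700927734375), 10.729170799255371) [-0.00151601  0.00360352  0.01419438]
```

>>> {"op": "servo_tool", "data": {
  "commands": [
    [0,0,0,20,32,0,0],
    [0,0,0,40,64,0,0],
    [0,0,0,60,96,0,0],
    [0,0,0,80,128,0,0],
    [0,0,0,100,160,0,0]
  ]
}}

```text
clock: 0.52
tcp_pos: [0.2959, -0.4842, 0.2309]
orientation: [-3.107, -0.459, 0.001]
contact_force: [1.3, -0.8, 0.1]
grip_width: 0.0856
gripper_force: 0.0
```

>>> {"op": "servo_tool", "data": {
  "commands": [
    [0,0,0,20,32,0,0],
    [0,0,0,40,64,0,0],
    [0,0,0,60,96,0,0],
    [0,0,0,80,128,0,0],
    [0,0,0,100,160,0,0]
  ]
}}

```text
clock: 0.93
tcp_pos: [0.3958, -0.3243, 0.2311]
orientation: [-3.108, -0.459, 0.001]
contact_force: [0.3, 0.8, -0.0]
grip_width: 0.0852
gripper_force: 0.0
```

>>> {"op": "servo_tool", "data": {
  "commands": [
    [0,0,0,20,34,0,0],
    [0,0,0,40,68,0,0],
    [0,0,0,55,104,0,0],
    [0,0,0,65,140,0,0],
    [0,0,0,70,180,0,0]
  ]
}}

```text
clock: 1.35
tcp_pos: [0.4663, -0.1446, 0.2312]
orientation: [3.108, 0.459, 0.001]
contact_force: [0.9, -0.1, -0.6]
grip_width: 0.0855
gripper_force: 0.0
```

>>> {"op": "servo_tool", "data": {
  "commands": [
    [0,0,-2,0,40,-10,0],
    [0,0,-4,0,80,-20,0],
    [0,0,-6,-5,120,-30,0],
    [0,0,-8,-8,160,-40,0],
    [0,0,-8,-10,200,-50,0]
  ]
}}

```text
clock: 1.77
tcp_pos: [0.4545, 0.0555, 0.1808]
orientation: [3.132, 0.239, -0.0]
contact_force: [1.4, 0.7, 0.5]
grip_width: 0.0853
gripper_force: 0.0
```

>>> {"op": "servo_tool", "data": {
  "commands": [
    [0,0,0,0,35,-20,0],
    [0,0,0,0,69,-40,0],
    [0,0,0,0,69,-70,0],
    [0,0,0,0,69,-95,0],
    [0,0,0,0,69,-115,0]
  ]
}}

```text
clock: 2.18
tcp_pos: [0.4544, 0.1235, 0.0644]
orientation: [3.132, 0.245, -0.003]
contact_force: [0.5, -1.1, -0.3]
grip_width: 0.0853
gripper_force: 0.0
```

>>> {"op": "servo_tool", "data": {
  "commands": [
    [0,0,0,0,0,-20,0],
    [0,0,0,0,0,-40,0],
    [0,0,0,0,0,-45,0],
    [0,0,0,0,0,-45,0.2],
    [0,0,0,0,0,-45,0.4]
  ],
  "force": 20
}}

```text
clock: 2.6
tcp_pos: [0.4556, 0.123, 0.0217]
orientation: [-3.132, -0.242, 0.0]
contact_force: [0.1, -0.0, -0.4]
grip_width: 0.0637
gripper_force: 0.0
```

>>> {"op": "servo_tool", "data": {
  "commands": [
    [0,0,0,0,0,0,0.5],
    [0,0,0,0,0,0,0.7],
    [0,0,0,0,0,0,1],
    [0,0,0,0,0,0,1],
    [0,0,0,0,0,0,1]
  ],
  "force": 30
}}

```text
clock: 3.02
tcp_pos: [0.4564, 0.1231, 0.0224]
orientation: [-3.132, -0.241, -0.003]
contact_force: [-0.0, -0.2, 8.8]
grip_width: 0.0518
gripper_force: 32.8
```

>>> {"op": "servo_tool", "data": {
  "commands": [
    [0,0,0,0,0,5,1],
    [0,0,0,0,0,12,1],
    [0,0,0,0,0,20,1],
    [0,0,0,0,0,20,1],
    [0,0,0,0,0,20,1]
  ],
  "force": 40
}}

```text
clock: 3.43
tcp_pos: [0.456, 0.123, 0.042]
orientation: [-3.132, -0.241, -0.002]
contact_force: [0.0, 0.8, -1.2]
grip_width: 0.0516
gripper_force: 42.2
```

>>> {"op": "servo_tool", "data": {
  "commands": [
    [0,0,0,0,0,0,1],
    [0,0,0,0,0,0,1],
    [0,0,0,0,0,0,1],
    [0,0,0,0,0,0,1]
  ]
}}

```text
clock: 3.77
tcp_pos: [0.4553, 0.1229, 0.041]
orientation: [3.132, 0.242, -0.001]
contact_force: [0.9, 0.2, -1.8]
grip_width: 0.0517
gripper_force: 42.2
```

Tin at (455,124) pulls only about 1.5 N, so it is empty. I'll set it back down.

>>> {"op": "servo_tool", "data": {
  "commands": [
    [0,0,0,0,0,-8,1],
    [0,0,0,0,0,-14,1],
    [0,0,0,0,0,-18,1],
    [0,0,0,0,0,-19.5,1],
    [0,0,0,0,0,-19.5,1]
  ]
}}

```text
clock: 4.18
tcp_pos: [0.455, 0.1227, 0.0222]
orientation: [3.131, 0.242, -0.002]
contact_force: [-4.2, -1.9, 16.1]
grip_width: 0.0513
gripper_force: 43.6
```

>>> {"op": "servo_tool", "data": {
  "commands": [
    [0,0,0,0,0,0,0.6],
    [0,0,0,0,0,0,0.3],
    [0,0,0,0,0,0,0],
    [0,0,0,0,0,0,0],
    [0,0,0,0,0,0,0]
  ]
}}

```text
clock: 4.6
tcp_pos: [0.4554, 0.1229, 0.0215]
orientation: [3.132, 0.242, -0.001]
contact_force: [-0.1, -0.7, -1.2]
grip_width: 0.0857
gripper_force: 0.0
```

>>> {"op": "servo_tool", "data": {
  "commands": [
    [0,0,0,0,0,15,0],
    [0,0,0,0,0,50,0],
    [0,0,0,0,0,90,0],
    [0,0,1,-10,30,105,0],
    [0,0,2,-20,70,105,0]
  ]
}}

```text
clock: 5.02
tcp_pos: [0.4386, 0.1912, 0.1303]
orientation: [3.129, 0.285, 0.01]
contact_force: [0.8, 0.8, 0.2]
grip_width: 0.0855
gripper_force: 0.0
```

>>> {"op": "servo_tool", "data": {
  "commands": [
    [0,0,0,0,30,0,0],
    [0,0,0,0,46,0,0],
    [0,0,0,0,46,-15,0],
    [0,0,0,0,46,-40,0],
    [0,0,0,0,46,-70,0]
  ]
}}

```text
clock: 5.43
tcp_pos: [0.4366, 0.2402, 0.0571]
orientation: [-3.126, -0.297, -0.005]
contact_force: [1.5, -1.2, 0.1]
grip_width: 0.0851
gripper_force: 0.0
```

>>> {"op": "servo_tool", "data": {
  "commands": [
    [0,0,0,0,0,-20,0],
    [0,0,0,0,0,-33,0],
    [0,0,0,0,0,-33,0.2],
    [0,0,0,0,0,-33,0.4],
    [0,0,0,0,0,-33,0.5]
  ],
  "force": 20
}}

```text
clock: 5.85
tcp_pos: [0.4359, 0.2393, 0.0245]
orientation: [-3.127, -0.296, -0.001]
contact_force: [-2.1, 2.5, 12.9]
grip_width: 0.0518
gripper_force: 14.4
```

>>> {"op": "servo_tool", "data": {
  "commands": [
    [0,0,0,0,0,0,0.7],
    [0,0,0,0,0,0,1],
    [0,0,0,0,0,0,1],
    [0,0,0,0,0,0,1]
  ],
  "force": 40
}}

```text
clock: 6.18
tcp_pos: [0.436, 0.2391, 0.0246]
orientation: [-3.127, -0.296, -0.002]
contact_force: [-0.2, -0.9, 5.4]
grip_width: 0.0516
gripper_force: 42.9
```

>>> {"op": "servo_tool", "data": {
  "commands": [
    [0,0,0,0,0,5,1],
    [0,0,0,0,0,12,1],
    [0,0,0,0,0,20,1],
    [0,0,0,0,0,20,1],
    [0,0,0,0,0,20,1]
  ]
}}

```text
clock: 6.6
tcp_pos: [0.436, 0.2391, 0.0446]
orientation: [-3.127, -0.296, -0.002]
contact_force: [-0.5, 0.6, -1.1]
grip_width: 0.0516
gripper_force: 42.6
```

>>> {"op": "servo_tool", "data": {
  "commands": [
    [0,0,0,0,0,0,1],
    [0,0,0,0,0,0,1],
    [0,0,0,0,0,0,1]
  ]
}}

```text
clock: 6.85
tcp_pos: [0.4353, 0.2388, 0.0435]
orientation: [3.127, 0.297, -0.001]
contact_force: [0.8, 0.3, -0.9]
grip_width: 0.0516
gripper_force: 42.6
```

This tin is empty too at about 1 N. I'll set it down and go to the third.

>>> {"op": "servo_tool", "data": {
  "commands": [
    [0,0,0,0,0,-8,1],
    [0,0,0,0,0,-14,1],
    [0,0,0,0,0,-18,1],
    [0,0,0,0,0,-19.5,1],
    [0,0,0,0,0,-19.5,1]
  ]
}}

```text
clock: 7.27
tcp_pos: [0.4349, 0.2385, 0.0244]
orientation: [3.126, 0.296, -0.002]
contact_force: [-3.0, -2.2, 11.8]
grip_width: 0.0516
gripper_force: 43.7
```

>>> {"op": "servo_tool", "data": {
  "commands": [
    [0,0,0,0,0,0,0.6],
    [0,0,0,0,0,0,0.3],
    [0,0,0,0,0,0,0],
    [0,0,0,0,0,0,0],
    [0,0,0,0,0,0,0]
  ]
}}

```text
clock: 7.68
tcp_pos: [0.4354, 0.2389, 0.024]
orientation: [3.127, 0.297, -0.001]
contact_force: [0.1, -0.8, 0.5]
grip_width: 0.0855
gripper_force: 0.0
```

>>> {"op": "servo_tool", "data": {
  "commands": [
    [0,0,0,0,0,15,0],
    [0,0,0,0,0,50,0],
    [0,0,0,0,0,90,0],
    [0,0,5,30,-5,100,0],
    [0,0,10,65,-10,100,0]
  ]
}}

```text
clock: 8.1
tcp_pos: [0.5015, 0.2309, 0.1285]
orientation: [-3.086, -0.58, -0.009]
contact_force: [0.2, 0.4, -0.3]
grip_width: 0.0855
gripper_force: 0.0
```

>>> {"op": "servo_tool", "data": {
  "commands": [
    [0,0,5,30,-5,0,0],
    [0,0,8.6,53,-11,0,0],
    [0,0,8.6,53,-11,0,0],
    [0,0,8.6,53,-11,0,0]
  ]
}}

```text
clock: 8.43
tcp_pos: [0.5542, 0.217, 0.1236]
orientation: [-3.04, -0.793, 0.001]
contact_force: [-0.6, -0.2, -0.2]
grip_width: 0.0853
gripper_force: 0.0
```

>>> {"op": "servo_tool", "data": {
  "commands": [
    [0,0,0,0,0,-30,0],
    [0,0,0,0,0,-60,0],
    [0,0,0,0,0,-85,0],
    [0,0,0,0,0,-101,0],
    [0,0,0,0,0,-101,0]
  ]
}}

```text
clock: 8.85
tcp_pos: [0.5493, 0.2174, 0.0197]
orientation: [3.037, 0.8, -0.012]
contact_force: [-0.5, -1.3, -0.6]
grip_width: 0.0854
gripper_force: 0.0
```

>>> {"op": "servo_tool", "data": {
  "commands": [
    [0,0,0,0,0,0,0.3],
    [0,0,0,0,0,0,0.5],
    [0,0,0,0,0,0,1],
    [0,0,0,0,0,0,1],
    [0,0,0,0,0,0,1]
  ],
  "force": 30
}}

```text
clock: 9.27
tcp_pos: [0.5546, 0.2182, 0.0251]
orientation: [3.039, 0.798, 0.004]
contact_force: [-0.9, -1.0, 6.8]
grip_width: 0.0515
gripper_force: 34.3
```

>>> {"op": "servo_tool", "data": {
  "commands": [
    [0,0,0,0,0,0,1],
    [0,0,0,0,0,5,1],
    [0,0,0,0,0,12,1],
    [0,0,0,0,0,20,1],
    [0,0,0,0,0,20,1]
  ],
  "force": 60
}}

```text
clock: 9.68
tcp_pos: [0.5541, 0.2183, 0.0449]
orientation: [-3.038, -0.798, -0.003]
contact_force: [0.2, 0.6, -5.7]
grip_width: 0.0513
gripper_force: 64.0
```

>>> {"op": "servo_tool", "data": {
  "commands": [
    [0,0,0,0,0,0,1],
    [0,0,0,0,0,0,1],
    [0,0,0,0,0,0,1]
  ]
}}

```text
clock: 9.93
tcp_pos: [0.5531, 0.2177, 0.0429]
orientation: [3.038, 0.798, -0.001]
contact_force: [0.2, 0.2, -6.0]
grip_width: 0.0515
gripper_force: 64.0
```

The third tin weighs 6 N, so it is the heavy one. I'll carry it to the tray centre at (506,-231).

>>> {"op": "servo_tool", "data": {
  "commands": [
    [0,0,0,0,0,15,1],
    [0,0,0,0,0,35,1],
    [0,0,0,0,0,60,1],
    [0,0,0,0,-5,80,1],
    [0,0,-1,0,-20,90,1]
  ],
  "force": 80
}}

```text
clock: 10.35
tcp_pos: [0.554, 0.2016, 0.136]
orientation: [-3.041, -0.777, -0.006]
contact_force: [1.1, 0.4, -5.3]
grip_width: 0.0515
gripper_force: 86.5
```

>>> {"op": "servo_tool", "data": {
  "commands": [
    [0,0,-2,-2,-25,0,1],
    [0,0,-4,-5,-52,0,1],
    [0,0,-6,-8,-80,0,1],
    [0,0,-8,-11,-108,0,1],
    [0,0,-9,-14,-136,0,1]
  ]
}}

```text
clock: 10.77
tcp_pos: [0.5387, 0.0607, 0.1329]
orientation: [3.097, 0.528, -0.001]
contact_force: [1.3, -0.4, -5.8]
grip_width: 0.0515
gripper_force: 86.6
```

>>> {"op": "servo_tool", "data": {
  "commands": [
    [0,0,-2,-3,-28,0,1],
    [0,0,-4,-6,-56,0,1],
    [0,0,-6,-9,-84,0,1],
    [0,0,-8,-12,-112,0,1],
    [0,0,-8.4,-16,-140,0,1]
  ]
}}

```text
clock: 11.18
tcp_pos: [0.523, -0.0792, 0.133]
orientation: [-3.127, -0.3, 0.001]
contact_force: [-0.4, -0.1, -5.4]
grip_width: 0.0517
gripper_force: 86.6
```

>>> {"op": "servo_tool", "data": {
  "commands": [
    [0,0,0,-3,-28,0,1],
    [0,0,0,-6,-56,0,1],
    [0,0,0,-9,-84,0,1],
    [0,0,0,-13,-108,0,1],
    [0,0,0,-16,-125,0,1]
  ]
}}

```text
clock: 11.6
tcp_pos: [0.5063, -0.206, 0.1329]
orientation: [3.127, 0.298, -0.002]
contact_force: [-0.0, -0.8, -6.2]
grip_width: 0.0511
gripper_force: 86.6
```

>>> {"op": "servo_tool", "data": {
  "commands": [
    [0,0,0,-1,-15,0,1],
    [0,0,0,-1.5,-27,0,1],
    [0,0,0,-1.5,-27,0,1],
    [0,0,0,-1.5,-27,0,1],
    [0,0,0,-1.5,-27,0,1]
  ]
}}

```text
clock: 12.02
tcp_pos: [0.5062, -0.2287, 0.1331]
orientation: [-3.126, -0.304, 0.0]
contact_force: [0.3, 1.1, -5.9]
grip_width: 0.0511
gripper_force: 86.6
```

>>> {"op": "servo_tool", "data": {
  "commands": [
    [0,0,0,0,0,-25,1],
    [0,0,0,0,0,-50,1],
    [0,0,0,0,0,-75,1],
    [0,0,0,0,0,-92,1],
    [0,0,0,0,0,-98,1]
  ]
}}

```text
clock: 12.43
tcp_pos: [0.5046, -0.2278, 0.0327]
orientation: [-3.124, -0.305, 0.006]
contact_force: [-0.5, 0.7, -5.3]
grip_width: 0.0513
gripper_force: 91.4
```

>>> {"op": "servo_tool", "data": {
  "commands": [
    [0,0,0,0,0,-2,1],
    [0,0,0,0,0,-4,1],
    [0,0,0,0,0,-6,1],
    [0,0,0,0,0,-8,1],
    [0,0,0,0,0,-8,1]
  ]
}}

```text
clock: 12.85
tcp_pos: [0.5065, -0.2302, 0.0279]
orientation: [3.126, 0.302, 0.002]
contact_force: [-0.0, -0.5, -6.0]
grip_width: 0.0515
gripper_force: 91.4
```

>>> {"op": "servo_tool", "data": {
  "commands": [
    [0,0,0,0,0,-1,1],
    [0,0,0,0,0,-2,1],
    [0,0,0,0,0,-2.5,1],
    [0,0,0,0,0,-2.5,1],
    [0,0,0,0,0,-2.5,1]
  ]
}}

```text
clock: 13.27
tcp_pos: [0.5062, -0.2302, 0.0253]
orientation: [3.127, 0.302, 0.001]
contact_force: [-2.2, 0.2, 1.6]
grip_width: 0.0509
gripper_force: 92.2
```

>>> {"op": "servo_tool", "data": {
  "commands": [
    [0,0,0,0,0,-0.5,1],
    [0,0,0,0,0,-0.5,1],
    [0,0,0,0,0,-0.5,1]
  ],
  "force": 30
}}

```text
clock: 13.52
tcp_pos: [0.5062, -0.2302, 0.0253]
orientation: [3.126, 0.302, 0.0]
contact_force: [-4.4, 0.7, 6.4]
grip_width: 0.0511
gripper_force: 93.4
```

>>> {"op": "servo_tool", "data": {
  "commands": [
    [0,0,0,0,0,0,0.6],
    [0,0,0,0,0,0,0.3],
    [0,0,0,0,0,0,0],
    [0,0,0,0,0,0,0],
    [0,0,0,0,0,0,0]
  ]
}}

```text
clock: 13.93
tcp_pos: [0.5064, -0.2301, 0.0244]
orientation: [3.127, 0.302, 0.001]
contact_force: [0.4, -0.4, 0.1]
grip_width: 0.0854
gripper_force: 0.0
```

>>> {"op": "servo_tool", "data": {
  "commands": [
    [0,0,0,0,0,20,0],
    [0,0,0,0,0,50,0],
    [0,0,0,0,0,85,0],
    [0,0,0,0,0,125,0],
    [0,0,0,0,0,160,0]
  ]
}}

```text
clock: 14.35
tcp_pos: [0.5061, -0.23, 0.1865]
orientation: [3.127, 0.302, 0.001]
contact_force: [0.9, -1.1, 0.6]
grip_width: 0.0851
gripper_force: 0.0
```

>>> {"op": "servo_tool", "data": {
  "commands": [
    [0,0,0,-30,-25,10,0],
    [0,0,0,-50,-60,10,0],
    [0,0,0,-70,-95,10,0],
    [0,0,0,-90,-130,10,0],
    [0,0,0,-110,-165,10,0]
  ]
}}

```text
clock: 14.77
tcp_pos: [0.3949, -0.3966, 0.1947]
orientation: [3.126, 0.303, 0.001]
contact_force: [0.3, -0.6, -0.7]
grip_width: 0.0856
gripper_force: 0.0
```

```bash
python3 - <<'E'
from h import *
for n in('top','side'):
    im,d=grab(n,n+'1');P=pts(n,d);z=P[...,2]
    m=((z>.063)&(z<.078)).astype(np.uint8);k,l,st,ce=cv2.connectedComponentsWithStats(m)
    for i in range(1,k):
        if 250<st[i,4]<700:
            w=l==i;print(n,ce[i].round(),round(np.median(z[w])*1000,1),z[w].std().round(4),cv2.minAreaRect((P[w][:,:2]*1000).astype(np.float32)))
a=[cv2.imread(f'pics/{n}1.png') for n in('top','side')]
cv2.imwrite('pics/end.png',np.hstack([cv2.resize(a[0][60:340,60:420],(400,311)),cv2.resize(a[1][120:400,100:460],(400,311))]))
print(r.get_obs()['tcp_pos'],r.get_obs()['clock'])
E
```

```text
top [170. 115.] 67.3 0.0022 ((776.3231201171875, 285.64056396484375), (63.19571304321289, 54.27848434448242), 75.22661590576172)
top [360. 214.] 71.4 0.0024 ((506.5579833984375, -229.11029052734375), (62.340171813964844, 54.80387878417969), 11.875402450561523)
top [225. 232.] 71.4 0.0023 ((455.24969482421875, 123.29857635498047), (63.20238494873047, 54.6995735168457), 8.688126564025879)
top [180. 239.] 71.4 0.0024 ((435.8972473144531, 239.30712890625), (63.15612030029297, 54.86077880859375), 11.111227989196777)
top [ 93. 276.] 67.6 0.0021 ((337.4400634765625, 459.3099365234375), (54.55445861816406, 63.87993240356445), 7.920449256896973)
top [134. 310.] 67.9 0.0021 ((251.9141082763672, 347.55279541015625), (61.69396209716797, 55.341732025146484), 27.677427291870117)
side [366.  95.] 70.1 0.0042 ((683.9520263671875, -640.743896484375), (229.97528076171875, 62.777469635009766), 7.7325921058654785)
side [337. 168.] 70.0 0.0026 ((503.7038879394531, -228.2064208984375), (64.71269226074219, 59.48286819458008), 11.760157585144043)
side [143. 215.] 66.4 0.002 ((772.6456298828125, 287.0894470214844), (61.59511947631836, 59.25099182128906), 73.95677185058594)
side [269. 239.] 70.4 0.0025 ((452.47100830078125, 123.86389923095703), (64.42022705078125, 57.776451110839844), 8.21416187286377)
side [242. 268.] 70.5 0.0024 ((433.09234619140625, 240.0469970703125), (66.11331176757812, 56.807125091552734), 10.775805473327637)
side [445. 325.] 69.8 0.0044 ((-5.6701507568359375, 38.8619270324707), (140.0223846435547, 65.72991943359375), 7.543116569519043)
side [264. 342.] 67.0 0.0018 ((249.34307861328125, 348.8356628417969), (62.5106086730957, 56.51808547973633), 28.999900817871094)
side [199. 353.] 67.1 0.0019 ((334.2652587890625, 459.932861328125), (56.344947814941406, 64.5454330444336), 9.493009567260742)
[ 0.39060622 -0.4022385   0.19414941] 14.8667
```

View pics/end.png

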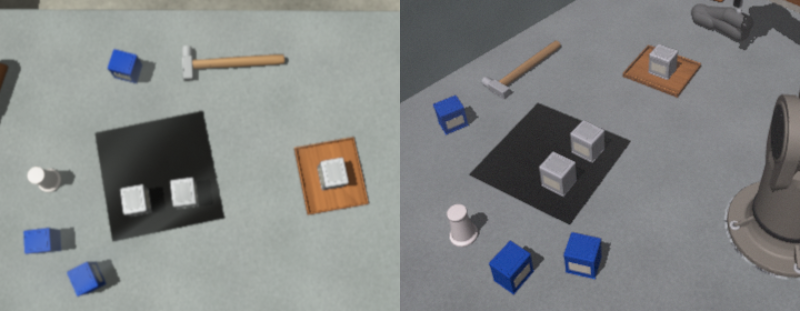

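The picture shows the heavy tin upright in the middle of the tray, at (333,173) in the left view. Its lid is at 71 mm, the same height as the two empties standing upright on the mat at (134,200) and (183,192).

```bash
python3 -c "
from bench import r
print(r.hand_in())"
```

```text
the job is handed in; nothing more can be done
None
```

The heavy tin (about 6 N against about 1–1.5 N for the others) stands upright on the tray floor, the two empty tins stand upright on the mat, the hammer, thread and last were not touched, and the job was handed in at about 15 s.

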